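# Fold the tool board into the case and shut its lid

## Task

Pack up the aluminium tool case on the bench: first push the upright plywood tool board down until it lies flat inside the case, then push the open lid over and press it fully shut, without slamming it. Pushing with the fingers is all it takes; leave the brush pot, bottle, tape roll and jar standing where they are.

Things in the scene. Friction and masses are not known exactly. Their poses are not given: they have to be found in the camera images.
- case: Open aluminium tool case fixed to the bench, 300 mm along its own x, 220 mm along its own y, rim 85 mm above the bench, walls 6 mm. Origin: centre of its underside, on the bench; z up. The lid hinge runs along x on the +y rim; the front with the handle and two latches is the -y side (handle sticks out 21 mm). It is turned up to about 0.4 rad about z.
- tool_board (a joint): Angle of the plywood tool board (rad): 0 = flat in the case, 1.57 = upright, stop at 1.8. 270 mm (case x) by 150 by 8 mm thick. Upright, its plain face looks to case -y, the face with three clipped tools (23 mm proud) to +y. It folds towards case +y, then lies 62 to 70 mm above the bench, plain face up. Stiff hinge (0.22 N m): it stays at any angle, so push it all the way down; 1 to 2 N at its edge.
- board_hinge (a point): Middle of the board's hinge line, half-way through the board's thickness; case (0, -90, 66) mm.
- board_edge (a point): Middle of the board's free edge, half-way through its thickness, 150 mm from its hinge line.
- lid (a joint): Angle of the lid (rad): 0 = shut, 1.57 = upright, stop at 2.05; starts open, leaning out to case +y. Flat aluminium panel, 300 mm (case x) by 220 by 14 mm; the outer face looks to case +y when open and up when shut (then 99 mm above the bench). Stiff hinge (0.62 N m): it stays at any angle, so push it all the way and press it down; 1 to 4 N near its free edge.
- lid_hinge (a point): Middle of the lid's hinge line; case (0, 110, 85) mm. The lid's inner face passes through this line.
- lid_edge (a point): Middle of the lid's free edge, half-way through its thickness (7 mm from the outer face), 220 mm from the hinge line.
- brush_pot: White ceramic pot of brushes, 72 mm across, brushes reach about 195 mm high, stands loose on the bench; origin under its centre. Bystander. Two bystanders stand in front of the case (its -y side), two beyond the lid (+y side); which is where varies.
- glass_bottle: Glass bottle, 60 mm across, 180 mm high, stands loose on the bench; origin under its centre. Bystander.
- tape_roll: Roll of paper tape lying flat, 100 mm across, 36 mm high; origin under its centre. Bystander.
- putty_jar: Low white jar, 72 mm across, 75 mm high; origin under its centre. Bystander.

How it is judged:
By the outcome, as a careful person would: the job done as asked, in the order asked, and still so for the second after the job is handed in, with the robot touching nothing.
It also fails if it takes over 54 s, if anything falls off the work surface, if the arm or the gripper's body presses on something with over 40 N, if the wrist force passes 120 N, or if a joint passes its speed limit or range.

## Robot

A 6-joint arm with a two-finger parallel gripper is mounted at the origin on the work surface. World frame = base frame: x ahead of the robot, y to its left, z up, the work surface at z = 0. Lengths are in m, angles in rad, forces in N, time in s.
With the tool pointing down it reaches from about 0.3 to 0.875 m from the base axis. Payload 6.4 kg.
Tool frame: the origin (TCP) lies on the centre line of the jaws, within the pads' length; the fingertips stand 14 mm ahead of it and the grasp point (between the pads) lies 5 mm behind it; z points along the fingers, y is the line along which they close (so a half turn about z gives the same grasp; the last joint's range is limited). The gripper opens to 85 mm and grips with 20 to 120 N. Pads are 22 mm wide; open, the fingers measure 114 mm over their backs; the gripper's body (76 mm by 85 mm) begins 54 mm behind the grasp point. The pads swing forward as they close: fully open they stand 13 mm farther back than shut.
Start: joints at [-1.513, 0.181, 1.607, -0, 1.354, -0.206], TCP at [0.15, -0.555, 0.245] pointing down, gripper open.
Joint ranges: [-2.99, 2.99], [-0.89, 2.07], [0.3, 2.58], [-1.14, 4.28], [0, 2.63], [-3.12, 3.12]. Speed limits (rad/s): [2.57, 2.57, 3.01, 3.14, 3.14, 3.14].

## Interface

Orientations are given as [roll, pitch, yaw] about the fixed x, y, z axes, in that order (R = Rz(yaw) Ry(pitch) Rx(roll)).
In Python, from bench import env gives the robot as it stands.
- The arm moves only by the tool arm_command, never from a script. Its argument "deltas" is a list of rows, each an object of numbers: "x", "y", "z": the shift along the tool's x, y, z in m; "ax", "ay", "az": the turn, a rotation vector about the tool's x, y, z in rad; "claw": the gripper command: -1 is fully open, 1 is shut, values between are in proportion. In form: [{"x": .., "y": .., "z": .., "ax": .., "ay": .., "az": .., "claw": ..}, ...]. A call has 1 to 12 rows; each row shifts and turns the commanded pose from where the row before left it, along the tool's axes as they then stand; what a row does not reach is not made up. A row lasts 1/8 s, in which the tool goes at most 62.5 mm and 10.7 degrees, less where a joint would pass 70% of its speed; a pose out of reach is approached as far as the arm can. A call with a gripper value outside its range is refused whole. The fingers move at their own pace and stop on an object; the grip force is fixed at half the most. Time passes only in rows, so rows that do not move let the fingers close. It gives the time, the measured TCP pose, the force, the opening and the grip force at its end, in the units of the state.
- env.read_state(): the state, without advancing time (a new reading comes with each control period).
- env.read_camera(name): name is "side" or "top" or "wrist"; returns the picture (384x512x3 uint8, blue, green, red); there is no depth.
- env.camera_model(name): a dict with "camera_matrix" (3x3 intrinsics, pixels), "dist_coeffs" ([k1, k2, p1, p2, k3] as OpenCV has them; the pictures are not rectified), "R" (3x3) and "t" (3): a world point X has camera coordinates R X + t; the wrist camera has in their place "mount" (4x4, takes a point from camera to tool coordinates, whose origin is the TCP and whose axes are the flange's). Camera axes: x right, y down, z forward; pixel columns grow to the right and rows downward; lengths in m; the calibration is good to about 2 mm. A picture is of the moment at which its call begins: read the wrist's pose just before it. camera_model takes no time and is no camera call.
- env.finish_job(): hands the job in; it is judged then, once.
The state is a dict: "time": time; "q": joint angles; "dq": joint speeds; "effort": joint torques, N m; "tool_pos": TCP position; "tool_rot": TCP orientation; "contact_force": force on the tool from outside, world axes, zero at the start; "moment": the same for the moment, N m; "width": opening from 0.0 (shut) to 1.0 (fully open); "grip_force": force on a finger pad.
Only numpy, scipy, OpenCV 4.12 (cv2) and the standard library are available. Lean on these libraries where they do the work, as an engineer would, in place of code of your own. Each camera call takes 0.05 s, during which the arm holds its last target. There are 200 camera calls.

## Working session

There is one attempt and no reset: what is moved stays moved. The work goes in short steps, Python scripts to look and compute and a tool call to move; the robot and the scene stay as the last step left them, time stands still between calls to the robot, and variables do not carry over. Pictures are saved under pics/ and viewed, at most 10 in all, crops included, and the job is handed in when it is done.

Besides the shell and the picture viewer there is one more tool, called after ">>>" as name(argument=value, ...) on one line, values as JSON. arm_command: Moves the arm, as the interface text tells. Its arguments: {"type":"object","properties":{"deltas":{"type":"array"}},"required":["deltas"]}

```bash
mkdir -p pics; ls; python3 - <<'E'
from bench import env
import cv2
for n in ("side","top"):
    cv2.imwrite(f"pics/{n}0.png",env.read_camera(n)); m=env.camera_model(n); print(n,m)
s=env.read_state(); print(s)
E
```

```text
pics
side {'camera_matrix': array([[376.43894427,   0.        , 257.60540206],
       [  0.        , 376.43894427, 195.77943238],
       [  0.        ,   0.        ,   1.        ]]), 'dist_coeffs': array([-0.03984421,  0.        ,  0.        ,  0.        ,  0.        ]), 'R': array([[-0.89954944,  0.43681443,  0.00198894],
       [ 0.34658132,  0.71648542, -0.60541724],
       [-0.26588003, -0.54391341, -0.79590578]]), 't': array([ 0.40369986, -0.14714818,  1.15808083])}
top {'camera_matrix': array([[483.56359318,   0.        , 254.67720247],
       [  0.        , 483.56359318, 202.15467556],
       [  0.        ,   0.        ,   1.        ]]), 'dist_coeffs': array([-0.03216774,  0.        ,  0.        ,  0.        ,  0.        ]), 'R': array([[ 0.01831364, -0.99970689, -0.01583518],
       [-0.9802613 , -0.01483461, -0.19714897],
       [ 0.19685627,  0.01913313, -0.98024565]]), 't': array([0.05788604, 0.50655989, 1.34271124])}
{'time': 0.1, 'q': array([-1.51331305e+00,  1.81452991e-01,  1.60790486e+00,  8.96078815e-06,
        1.35380238e+00, -2.06273754e-01]), 'dq': array([ 8.03824435e-04, -1.39135157e-04, -2.83179420e-03, -2.05048719e-03,
        9.87970106e-05, -1.16367289e-03]), 'effort': array([ 8.81136111e-05, -4.45876765e+01, -3.52241385e+01, -3.76939834e-04,
        4.09551663e-03, -6.16349084e-06]), 'tool_pos': array([ 0.14991433, -0.55462403,  0.24448348]), 'tool_rot': array([-3.14006009e+00, -3.29624982e-04,  2.63754842e-01]), 'contact_force': array([-0.12408028,  0.02545677,  0.22246307]), 'moment': array([ 0.03554808,  0.00200019, -0.03509353]), 'grip_force': 0.0, 'width': 1.0011723370350167}
```

View pics/side0.png

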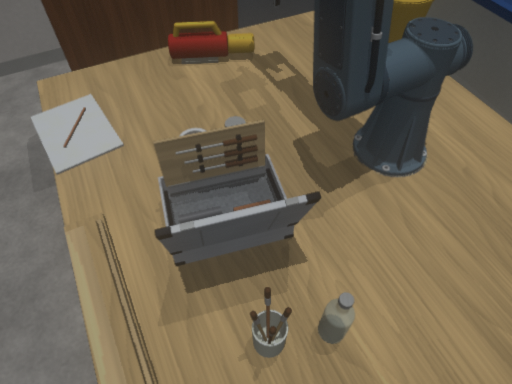

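View pics/top0.png

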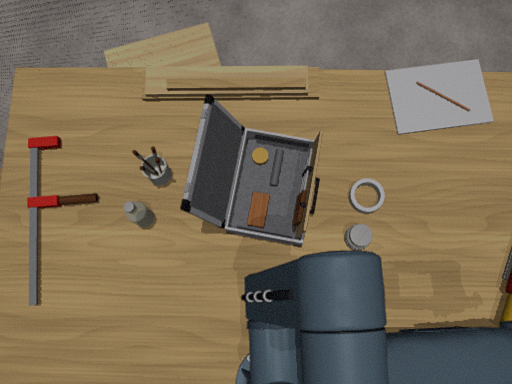

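The side view shows the open lid toward the camera (free corners about (160,234) and (315,197)) and the board upright behind it (155,141)–(265,123). The top view shows the case with rim corners near (243,127), (313,137), (303,242) and (228,232). The lid leans to the left, with the pot and bottle beyond it and the tape and jar in front. I'll enlarge both to pick corners.

```bash
python3 - <<'E'
import cv2
a=cv2.imread("pics/top0.png")[85:255,175:395]; cv2.imwrite("pics/topc.png",cv2.resize(a,None,fx=3.5,fy=3.5,interpolation=cv2.INTER_CUBIC))
a=cv2.imread("pics/side0.png")[110:270,145:330]; cv2.imwrite("pics/sidec.png",cv2.resize(a,None,fx=3.5,fy=3.5,interpolation=cv2.INTER_CUBIC))
E
```

```text
(no output)
```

View pics/topc.png

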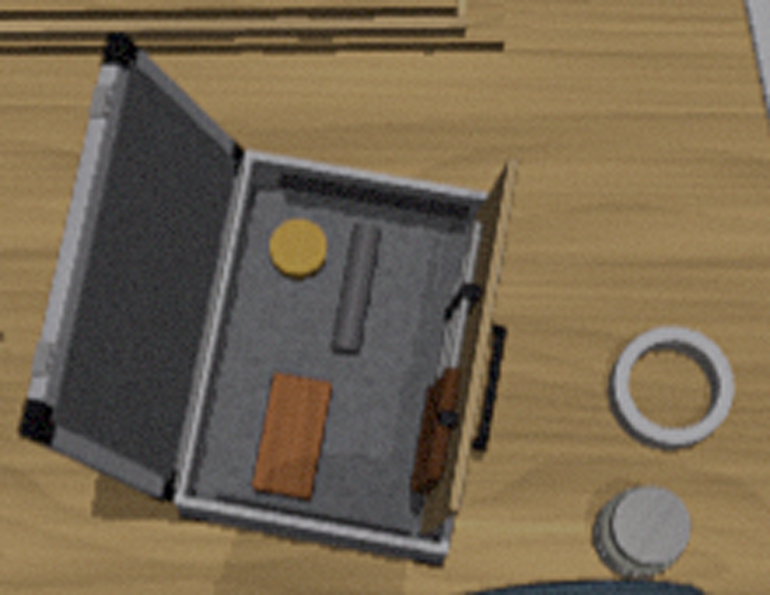

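View pics/sidec.png

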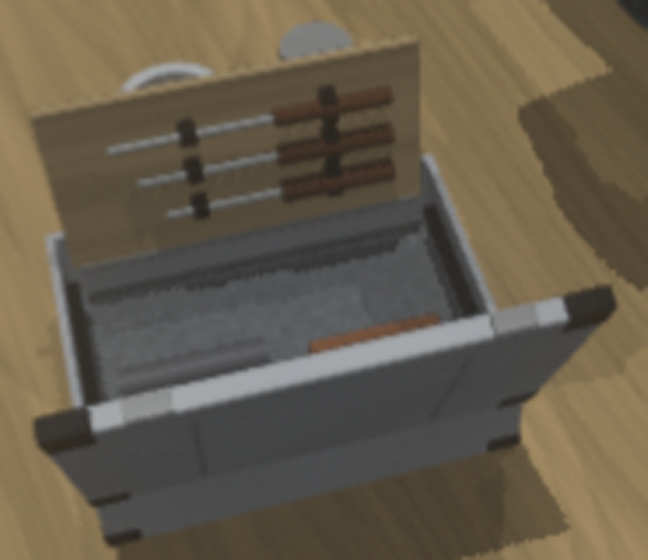

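The top crop shows rim corners (247,150), (178,501) and (447,545), the board's free edge from (514,160) to (458,512), and the lid edge from (120,38) to (34,436). The side crop shows board corners (35,115) and (418,40), and lid edge corners near (38,425) and (612,292).

```bash
cat > h.py <<'E'
from bench import env
import numpy as np, cv2
from scipy.optimize import least_squares
M={n:env.camera_model(n) for n in("side","top")}
def ray(n,u):
    m=M[n];p=cv2.undistortPoints(np.array([[u]],float),m["camera_matrix"],m["dist_coeffs"])[0,0]
    return -m["R"].T@m["t"], m["R"].T@np.array([*p,1])
def pl(n,u,z):
    c,d=ray(n,u); return c+d*(z-c[2])/d[2]
def tri(a,b):
    (c,d),(e,f)=ray("top",a),ray("side",b)
    s=np.linalg.lstsq(np.c_[d,-f],e-c,rcond=None)[0]
    return (c+s[0]*d+e+s[1]*f)/2, np.linalg.norm(c+s[0]*d-e-s[1]*f)
T=lambda x,y:(175+x/3.5,85+y/3.5)
S=lambda x,y:(145+x/3.5,110+y/3.5)
E
python3 - <<'E'
from h import *
np.set_printoptions(precision=4,suppress=True)
A=pl("top",T(247,150),.085);B=pl("top",T(178,501),.085);C=pl("top",T(447,545),.085)
print(A,B,C,np.linalg.norm(A-B),np.linalg.norm(C-B))
v=A-B; yaw1=np.arctan2(v[1],v[0]); w=C-B; yaw2=np.arctan2(w[0],-w[1]); print(yaw1,yaw2)
# rigid fit
P=np.array([[.15,.11],[-.15,.11],[-.15,-.11]]);Q=np.array([A,B,C])[:,:2]
f=lambda p:((P@np.array([[np.cos(p[2]),np.sin(p[2])],[-np.sin(p[2]),np.cos(p[2])]])+p[:2])-Q).ravel()
r=least_squares(f,[*(A+C)[:2]/2,yaw1]);x,y,t=r.x;print("case",r.x,r.fun)
R=np.array([[np.cos(t),-np.sin(t)],[np.sin(t),np.cos(t)]])
def loc(p): return np.r_[R.T@(p[:2]-r.x[:2]),p[2]]
for n,a,b in(("board+",T(514,160),S(35,115)),("board-",T(458,512),S(418,40)),("lid+",T(120,38),S(38,422)),("lid-",T(28,434),S(612,292))):
    p,e=tri(a,b);print(n,p,e,loc(p))
for n,u,z in(("tape",T(672,388),.036),("jar",T(650,528),.075),("bottle",(130,207),.18),("pot",(156,176),.06)):
    p=pl("top",u,z);print(n,p,loc(p))
E
```

```text
[0.7182 0.0962 0.085 ] [0.4237 0.1446 0.085 ] [ 0.392 -0.069  0.085] 0.29848417636954166 0.21589910500440587
-0.16286819924582324 -0.14715371706229943
case [ 0.5548  0.013  -0.1607] [ 0.0022  0.0015  0.0006  0.0011 -0.0029 -0.0025]
board+ [ 0.664  -0.108   0.2131] 0.004314850705225582 [ 0.1272 -0.102   0.2131]
board- [ 0.3999 -0.066   0.2092] 0.0025119435848789586 [-0.1402 -0.1028  0.2092]
lid+ [0.7278 0.1798 0.2886] 0.001667131912261569 [0.1441 0.1923 0.2886]
lid- [0.4375 0.2325 0.2901] 0.002090320653153199 [-0.1509  0.1979  0.2901]
tape [ 0.5322 -0.2605  0.036 ] [ 0.0214 -0.2736  0.036 ]
jar [ 0.4094 -0.2314  0.075 ] [-0.1045 -0.2646  0.075 ]
bottle [0.4617 0.3904 0.18  ] [-0.1523  0.3576  0.18  ]
pot [0.5769 0.3546 0.06  ] [-0.0328  0.3407  0.06  ]
```

>>> arm_command(deltas=[{"az": 0.141,"claw": 1},{"az": 0.141,"claw": 1},{"az": 0.142,"claw": 1},{"x": 0.033,"y": -0.049,"claw": 1},{"x": 0.033,"y": -0.049,"claw": 1},{"x": 0.033,"y": -0.049,"claw": 1},{"x": 0.033,"y": -0.049,"claw": 1},{"x": 0.033,"y": -0.049,"claw": 1},{"x": 0.033,"y": -0.049,"claw": 1},{"x": 0.033,"y": -0.049,"claw": 1},{"x": 0.033,"y": -0.049,"claw": 1},{"x": 0.033,"y": -0.049,"claw": 1}])

```text
$.deltas[0]: bad value
```

```bash
cat > st.py <<'E'
from h import *
np.set_printoptions(precision=4,suppress=True)
t=-.1607;R=np.array([[np.cos(t),-np.sin(t)],[np.sin(t),np.cos(t)]])
def loc(p): return np.r_[R.T@(np.array(p[:2])-[.5548,.013]),p[2]]
if __name__=="__main__":
    s=env.read_state();print(s["time"],"local",loc(s["tool_pos"]),"tip z",s["tool_pos"][2]-.014,s["tool_rot"],s["contact_force"],s["q"],s["width"])
E
python3 st.py
```

```text
0.1 local [-0.3088 -0.6251  0.2445] tip z 0.23048348391133025 [-3.1401 -0.0003  0.2638] [-0.1241  0.0255  0.2225] [-1.5133  0.1815  1.6079  0.      1.3538 -0.2063] 1.0011723370350167
```

>>> arm_command(deltas=[{"x": 0,"y": 0,"z": 0,"ax": 0,"ay": 0,"az": 0.141,"claw": 1},{"x": 0,"y": 0,"z": 0,"ax": 0,"ay": 0,"az": 0.141,"claw": 1},{"x": 0,"y": 0,"z": 0,"ax": 0,"ay": 0,"az": 0.142,"claw": 1},{"x": 0.033,"y": -0.049,"z": 0,"ax": 0,"ay": 0,"az": 0,"claw": 1},{"x": 0.033,"y": -0.049,"z": 0,"ax": 0,"ay": 0,"az": 0,"claw": 1},{"x": 0.033,"y": -0.049,"z": 0,"ax": 0,"ay": 0,"az": 0,"claw": 1},{"x": 0.033,"y": -0.049,"z": 0,"ax": 0,"ay": 0,"az": 0,"claw": 1},{"x": 0.033,"y": -0.049,"z": 0,"ax": 0,"ay": 0,"az": 0,"claw": 1},{"x": 0.033,"y": -0.049,"z": 0,"ax": 0,"ay": 0,"az": 0,"claw": 1},{"x": 0.033,"y": -0.049,"z": 0,"ax": 0,"ay": 0,"az": 0,"claw": 1},{"x": 0.033,"y": -0.049,"z": 0,"ax": 0,"ay": 0,"az": 0,"claw": 1},{"x": 0.033,"y": -0.049,"z": 0,"ax": 0,"ay": 0,"az": 0,"claw": 1}])

```text
time: 1.6
tool_pos: [0.5144, -0.1654, 0.2451]
tool_rot: [3.142, 0.0, -0.16]
contact_force: [1.1, -0.8, -0.6]
width: 0.001
grip_force: 0.0
```

```bash
python3 st.py
```

```text
1.6 local [-0.0113 -0.1826  0.2451] tip z 0.23108877132605007 [ 3.1415  0.0002 -0.1601] [ 1.1312 -0.7676 -0.5744] [-0.5308  0.1039  1.6942 -0.0001  1.3437  1.2002] 0.0006934878124815641
```

>>> arm_command(deltas=[{"x": 0.005,"y": 0,"z": 0.025,"ax": 0,"ay": 0,"az": 0,"claw": 1},{"x": 0.006,"y": 0,"z": 0.025,"ax": 0,"ay": 0,"az": 0,"claw": 1},{"x": 0,"y": -0.05,"z": 0,"ax": 0,"ay": 0,"az": 0,"claw": 1},{"x": 0,"y": -0.0147,"z": 0,"ax": 0,"ay": 0,"az": 0,"claw": 1},{"x": 0,"y": -0.0147,"z": 0,"ax": 0,"ay": 0,"az": 0,"claw": 1},{"x": 0,"y": -0.0147,"z": 0.001,"ax": 0,"ay": 0,"az": 0,"claw": 1},{"x": 0,"y": -0.0112,"z": 0.0027,"ax": 0,"ay": 0,"az": 0,"claw": 1},{"x": 0,"y": -0.0112,"z": 0.0027,"ax": 0,"ay": 0,"az": 0,"claw": 1},{"x": 0,"y": -0.0105,"z": 0.005,"ax": 0,"ay": 0,"az": 0,"claw": 1},{"x": 0,"y": -0.0105,"z": 0.005,"ax": 0,"ay": 0,"az": 0,"claw": 1},{"x": 0,"y": -0.0093,"z": 0.007,"ax": 0,"ay": 0,"az": 0,"claw": 1},{"x": 0,"y": -0.0093,"z": 0.007,"ax": 0,"ay": 0,"az": 0,"claw": 1}])

```text
time: 3.1
tool_pos: [0.5493, -0.0141, 0.1643]
tool_rot: [-3.141, 0.0, -0.16]
contact_force: [0.7, -0.5, 2.3]
width: 0.0
grip_force: 0.8
```

```bash
python3 st.py; python3 -c "
from h import *
cv2.imwrite('pics/s2.png',env.read_camera('side')[60:300,100:400])"
```

```text
3.1 local [-0.0011 -0.0276  0.1643] tip z 0.1503127554292867 [-3.1415  0.0001 -0.1602] [ 0.6644 -0.4631  2.3452] [-0.2418  0.2118  1.7443  0.0001  1.1856  1.4891] 0.00017736568207568184
```

View pics/s2.png

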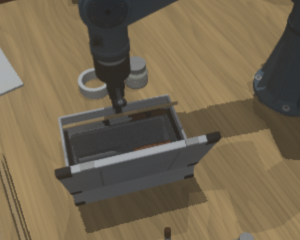

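The tool sits inside the case opening with the board tilting under the fingertip, and the bystanders are untouched. I'll continue down the arc.

>>> arm_command(deltas=[{"x": 0,"y": -0.0078,"z": 0.008,"ax": 0,"ay": 0,"az": 0,"claw": 1},{"x": 0,"y": -0.0078,"z": 0.008,"ax": 0,"ay": 0,"az": 0,"claw": 1},{"x": 0,"y": -0.006,"z": 0.01,"ax": 0,"ay": 0,"az": 0,"claw": 1},{"x": 0,"y": -0.006,"z": 0.01,"ax": 0,"ay": 0,"az": 0,"claw": 1},{"x": 0,"y": -0.0037,"z": 0.011,"ax": 0,"ay": 0,"az": 0,"claw": 1},{"x": 0,"y": -0.0037,"z": 0.011,"ax": 0,"ay": 0,"az": 0,"claw": 1},{"x": 0,"y": -0.001,"z": 0.007,"ax": 0,"ay": 0,"az": 0,"claw": 1},{"x": 0,"y": -0.001,"z": 0.006,"ax": 0,"ay": 0,"az": 0,"claw": 1},{"x": 0,"y": -0.001,"z": 0.005,"ax": 0,"ay": 0,"az": 0,"claw": 1},{"x": 0,"y": 0,"z": 0.003,"ax": 0,"ay": 0,"az": 0,"claw": 1},{"x": 0,"y": 0,"z": 0.001,"ax": 0,"ay": 0,"az": 0,"claw": 1}])

```text
time: 4.53
tool_pos: [0.5552, 0.0227, 0.0848]
tool_rot: [-3.142, 0.0, -0.16]
contact_force: [-1.8, 0.3, 0.3]
width: -0.0
grip_force: 0.5
```

```bash
python3 st.py
```

```text
4.525 local [-0.0011  0.0096  0.0848] tip z 0.07077609815358255 [-3.1415  0.0003 -0.1603] [-1.8159  0.3071  0.2709] [-0.1728  0.3378  1.7713  0.0001  1.0328  1.5582] -0.00031061597888255735
```

>>> arm_command(deltas=[{"x": 0,"y": 0,"z": 0.0015,"ax": 0,"ay": 0,"az": 0,"claw": 1},{"x": 0,"y": 0,"z": 0.0015,"ax": 0,"ay": 0,"az": 0,"claw": 1},{"x": 0,"y": 0,"z": 0,"ax": 0,"ay": 0,"az": 0,"claw": 1}])

```text
time: 4.9
tool_pos: [0.5555, 0.0227, 0.0839]
tool_rot: [3.141, -0.0, -0.16]
contact_force: [-6.8, 0.7, 17.0]
width: 0.001
grip_force: 8.2
```

>>> arm_command(deltas=[{"x": 0,"y": 0,"z": -0.05,"ax": 0,"ay": 0,"az": 0,"claw": 1},{"x": 0,"y": 0,"z": -0.055,"ax": 0,"ay": 0,"az": 0,"claw": 1},{"x": 0,"y": 0,"z": -0.055,"ax": 0,"ay": 0,"az": 0,"claw": 1},{"x": 0,"y": 0,"z": -0.055,"ax": 0,"ay": 0,"az": 0,"claw": 1},{"x": 0,"y": 0,"z": -0.055,"ax": 0,"ay": 0,"az": 0,"claw": 1},{"x": 0,"y": -0.048,"z": 0,"ax": 0,"ay": 0,"az": 0,"claw": 1},{"x": 0,"y": -0.048,"z": 0,"ax": 0,"ay": 0,"az": 0,"claw": 1},{"x": 0,"y": -0.048,"z": 0,"ax": 0,"ay": 0,"az": 0,"claw": 1},{"x": 0,"y": -0.048,"z": 0,"ax": 0,"ay": 0,"az": 0,"claw": 1},{"x": 0,"y": -0.044,"z": 0,"ax": 0,"ay": 0,"az": 0,"claw": 1}])

```text
time: 6.15
tool_pos: [0.5931, 0.2574, 0.352]
tool_rot: [-3.141, -0.001, -0.16]
contact_force: [-0.4, -0.7, 1.2]
width: -0.002
grip_force: 0.0
```

```bash
python3 st.py; python3 -c "
from h import *
a=env.read_camera('side')[60:300,100:400];b=env.read_camera('top')[60:300,130:430]
cv2.imwrite('pics/s3.png',np.hstack([a,b]))"
```

```text
6.15 local [-0.0013  0.2474  0.352 ] tip z 0.3379913658184954 [-3.1414 -0.0006 -0.1599] [-0.4361 -0.6702  1.1515] [ 0.2262  0.277   1.2792 -0.0001  1.5847  1.957 ] -0.00244703008938748
```

View pics/s3.png

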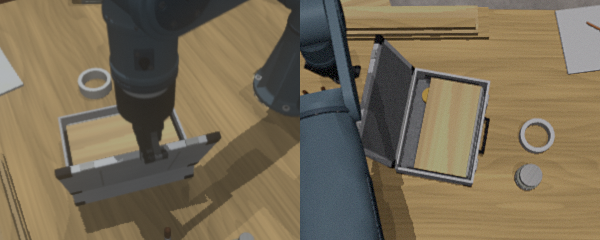

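The board lies flat and the tool hangs above and beyond the lid edge, with the bystanders unmoved. Next I'll go down behind the lid and push.

>>> arm_command(deltas=[{"x": 0,"y": 0,"z": 0.038,"ax": 0,"ay": 0,"az": 0,"claw": 1},{"x": 0,"y": 0,"z": 0.038,"ax": 0,"ay": 0,"az": 0,"claw": 1},{"x": 0,"y": 0.02,"z": 0,"ax": 0,"ay": 0,"az": 0,"claw": 1},{"x": 0,"y": 0.014,"z": 0,"ax": 0,"ay": 0,"az": 0,"claw": 1},{"x": 0,"y": 0.014,"z": 0,"ax": 0,"ay": 0,"az": 0,"claw": 1},{"x": 0,"y": 0.014,"z": 0,"ax": 0,"ay": 0,"az": 0,"claw": 1},{"x": 0,"y": 0.014,"z": 0,"ax": 0,"ay": 0,"az": 0,"claw": 1}])

```text
time: 7.12
tool_pos: [0.5824, 0.18, 0.2797]
tool_rot: [-3.139, -0.006, -0.161]
contact_force: [0.5, 2.9, 3.9]
width: -0.001
grip_force: 2.1
```

```bash
python3 st.py
```

```text
7.125 local [0.0005 0.1693 0.2797] tip z 0.26574281881918743 [-3.1388 -0.0063 -0.1606] [0.511  2.9426 3.9305] [0.1048 0.2259 1.4836 0.001  1.4252 1.836 ] -0.0008202340796859758
```

>>> arm_command(deltas=[{"x": 0,"y": 0.015,"z": 0,"ax": 0,"ay": 0,"az": 0,"claw": 1},{"x": 0,"y": 0.015,"z": 0.001,"ax": 0,"ay": 0,"az": 0,"claw": 1},{"x": 0,"y": 0.0155,"z": 0.001,"ax": 0,"ay": 0,"az": 0,"claw": 1},{"x": 0,"y": 0.0155,"z": 0.001,"ax": 0,"ay": 0,"az": 0,"claw": 1},{"x": 0,"y": 0.0175,"z": 0.0035,"ax": 0,"ay": 0,"az": 0,"claw": 1},{"x": 0,"y": 0.0175,"z": 0.0035,"ax": 0,"ay": 0,"az": 0,"claw": 1},{"x": 0,"y": 0.0165,"z": 0.007,"ax": 0,"ay": 0,"az": 0,"claw": 1},{"x": 0,"y": 0.0165,"z": 0.007,"ax": 0,"ay": 0,"az": 0,"claw": 1},{"x": 0,"y": 0.015,"z": 0.01,"ax": 0,"ay": 0,"az": 0,"claw": 1},{"x": 0,"y": 0.015,"z": 0.01,"ax": 0,"ay": 0,"az": 0,"claw": 1}])

```text
time: 8.38
tool_pos: [0.5549, 0.0228, 0.2307]
tool_rot: [-3.141, 0.001, -0.16]
contact_force: [1.2, 2.6, -0.3]
width: -0.003
grip_force: 1.1
```

```bash
python3 st.py; python3 -c "
from h import *
cv2.imwrite('pics/s4.png',env.read_camera('side')[60:300,100:400])"
```

```text
8.375 local [-0.0015  0.0097  0.2307] tip z 0.21666992771843716 [-3.1415  0.0012 -0.1603] [ 1.168   2.5823 -0.3476] [-0.1728  0.1515  1.6711  0.0001  1.3202  1.5583] -0.0030348099605301366
```

View pics/s4.png

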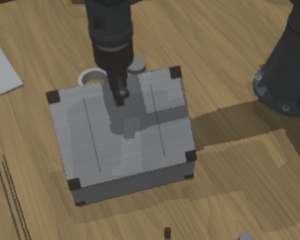

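The lid is past upright and leaning over the case, with the fingertip on its outer face. I'll carry on down, slowing toward the end.

>>> arm_command(deltas=[{"x": 0,"y": 0.0125,"z": 0.01,"ax": 0,"ay": 0,"az": 0,"claw": 1},{"x": 0,"y": 0.0125,"z": 0.01,"ax": 0,"ay": 0,"az": 0,"claw": 1},{"x": 0,"y": 0.0065,"z": 0.01,"ax": 0,"ay": 0,"az": 0,"claw": 1},{"x": 0,"y": 0.0065,"z": 0.01,"ax": 0,"ay": 0,"az": 0,"claw": 1},{"x": 0,"y": 0.0065,"z": 0.01,"ax": 0,"ay": 0,"az": 0,"claw": 1},{"x": 0,"y": 0.0033,"z": 0.008,"ax": 0,"ay": 0,"az": 0,"claw": 1},{"x": 0,"y": 0.0033,"z": 0.008,"ax": 0,"ay": 0,"az": 0,"claw": 1},{"x": 0,"y": 0.0033,"z": 0.008,"ax": 0,"ay": 0,"az": 0,"claw": 1},{"x": 0,"y": 0.0033,"z": 0.008,"ax": 0,"ay": 0,"az": 0,"claw": 1},{"x": 0,"y": 0.002,"z": 0.006,"ax": 0,"ay": 0,"az": 0,"claw": 1},{"x": 0,"y": 0.002,"z": 0.006,"ax": 0,"ay": 0,"az": 0,"claw": 1},{"x": 0,"y": 0.001,"z": 0.005,"ax": 0,"ay": 0,"az": 0,"claw": 1}])

```text
time: 9.93
tool_pos: [0.5454, -0.0382, 0.1325]
tool_rot: [-3.142, 0.0, -0.16]
contact_force: [0.6, 1.3, 1.1]
width: 0.0
grip_force: 0.6
```

```bash
python3 st.py
```

```text
9.925 local [-0.0011 -0.0521  0.1325] tip z 0.11848399681710033 [-3.1415  0.0002 -0.1602] [0.642  1.251  1.0822] [-0.2872  0.2486  1.7721  0.      1.1211  1.4438] 0.0004187034963712855
```

Tip at 118 mm; it needs 99 mm. I'll finish in small steps.

>>> arm_command(deltas=[{"x": 0,"y": 0,"z": 0.004,"ax": 0,"ay": 0,"az": 0,"claw": 1},{"x": 0,"y": 0,"z": 0.004,"ax": 0,"ay": 0,"az": 0,"claw": 1},{"x": 0,"y": 0,"z": 0.003,"ax": 0,"ay": 0,"az": 0,"claw": 1},{"x": 0,"y": 0,"z": 0.003,"ax": 0,"ay": 0,"az": 0,"claw": 1},{"x": 0,"y": 0,"z": 0.002,"ax": 0,"ay": 0,"az": 0,"claw": 1},{"x": 0,"y": 0,"z": 0.002,"ax": 0,"ay": 0,"az": 0,"claw": 1},{"x": 0,"y": 0,"z": 0.0015,"ax": 0,"ay": 0,"az": 0,"claw": 1},{"x": 0,"y": 0,"z": 0.0015,"ax": 0,"ay": 0,"az": 0,"claw": 1},{"x": 0,"y": 0,"z": 0,"ax": 0,"ay": 0,"az": 0,"claw": 1}])

```text
time: 11.05
tool_pos: [0.5455, -0.0382, 0.113]
tool_rot: [3.141, 0.0, -0.16]
contact_force: [-4.9, 0.9, 10.9]
width: -0.001
grip_force: 5.1
```

>>> arm_command(deltas=[{"x": 0,"y": 0,"z": 0.001,"ax": 0,"ay": 0,"az": 0,"claw": 1},{"x": 0,"y": 0,"z": 0,"ax": 0,"ay": 0,"az": 0,"claw": 1}])

```text
time: 11.3
tool_pos: [0.5456, -0.0382, 0.1129]
tool_rot: [3.141, -0.0, -0.16]
contact_force: [-6.9, -0.2, 18.8]
width: 0.004
grip_force: 8.8
```

>>> arm_command(deltas=[{"x": 0,"y": 0,"z": -0.02,"ax": 0,"ay": 0,"az": 0,"claw": 1},{"x": 0,"y": 0,"z": -0.05,"ax": 0,"ay": 0,"az": 0,"claw": 1},{"x": 0,"y": 0,"z": -0.05,"ax": 0,"ay": 0,"az": 0,"claw": 1},{"x": 0,"y": 0.04,"z": -0.04,"ax": 0,"ay": 0,"az": 0,"claw": 1},{"x": 0,"y": 0.06,"z": 0,"ax": 0,"ay": 0,"az": 0,"claw": 1},{"x": 0,"y": 0.06,"z": 0,"ax": 0,"ay": 0,"az": 0,"claw": 1},{"x": 0,"y": 0.06,"z": 0,"ax": 0,"ay": 0,"az": 0,"claw": 1},{"x": 0,"y": 0.06,"z": 0,"ax": 0,"ay": 0,"az": 0,"claw": 1},{"x": 0,"y": 0,"z": 0,"ax": 0,"ay": 0,"az": 0,"claw": 1}])

```text
time: 12.42
tool_pos: [0.4995, -0.3184, 0.2702]
tool_rot: [3.141, 0.001, -0.166]
contact_force: [0.1, 0.2, 0.1]
width: 0.001
grip_force: 0.0
```

```bash
python3 -c "
from h import *
a=env.read_camera('side')[50:370,90:390];b=env.read_camera('top')[50:370,90:430]
cv2.imwrite('pics/s5.png',np.hstack([a,b]))"
```

```text
(no output)
```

View pics/s5.png

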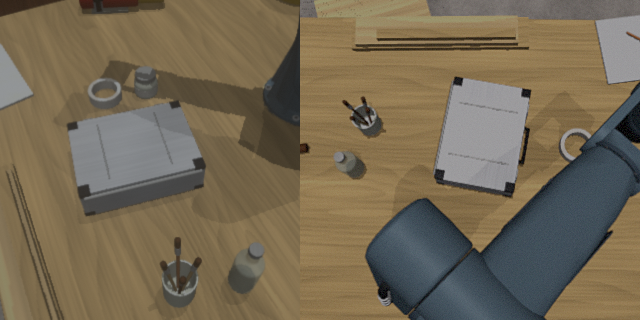

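The lid is shut flush, all four bystanders are standing in place, and the arm is clear. I'll hand the job in.

```bash
python3 -c "
from bench import env
print(env.finish_job())"
```

```text
the job is handed in; nothing more can be done
None
```

The tool board was pushed flat, then the lid was closed gently and pressed shut (about 19 N at the end); all four bystanders still stand where they were, and I handed the job in at about 12.5 s, but the hand-in returned no verdict.

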